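# Put the jar mill into second gear and start it

### The job

The jar mill stands in neutral. With your fingertips, push its gear lever away past the first notch all the way to the second stop, and only then press the start button all the way down and let it spring back. Only push and press: leave the jar on the rollers, and do not disturb the small pot and the tape.

Things in the scene. Friction and masses are not known exactly. Their poses are not given: they have to be found in the camera images.
- jar_mill: Bench jar mill, grey, fixed to the table. Origin: on the table under the centre of its control box (120 x 180 mm, top 68 mm above the table; 2 mm gate plate round the lever). Its x axis points from the control box to the roller bed behind (to x = 190 mm; cheeks and jar start at x = 70 mm), z up. At yaw 0 its x is the world's x.
- gear_lever (a joint): Gear lever angle, rad; hinge along the mill's y axis at (0, 55, 45) mm in its frame. 0: neutral, leaning 0.42 rad to the mill's -x, towards the robot. 0.42: first gear, upright, a spring detent that holds the lever. 0.84: second gear, hard stop, leaning to +x. About 6 to 10 N at the knob towards +x gets it out of each place; only past 0.63 does it jump to the second stop.
- lever_knob (a point): Centre of the lever's black ball knob, 32 mm across, 100 mm from the hinge on a steel stem 11 mm thick. Its path lies over x = -41 to +41 mm of the mill's frame at y = 55 mm, 136 to 145 mm above the table.
- start_button (a joint): Travel of the start button, m: 0 released, 0.007 fully down; spring, about 5 N when fully down. It springs back.
- start_button_top (a point): Centre of the top face of the start button: a plain round grey button, 26 mm across, in a dark collar on the same control box as the lever, at (-15, -52) mm in the mill's frame. It is pressed straight down.
- mill_jar: Glazed jar with a black lid, 94 mm across and 98 mm long, lying loose on the mill's two rollers, its axis along the mill's y. Origin: centre of its bottom face. Top about 150 mm above the table. To be left where it lies.
- small_pot: Small white pot with a black lid, 52 mm across, 43 mm high, standing loose in front of and to the left of the mill. Origin: centre of its underside. Bystander.
- tape: Roll of masking tape, 104 mm across, 25 mm high, lying loose to the right of the mill. Origin: centre of its underside. Bystander.
Not all that is in view belongs to the job. There is more than one size of the mill_jar; the job needs the largest.

How it is judged:
By the outcome, as a careful person would: the job done as asked, in the order asked, and still so for the second after the job is handed in, with the robot touching nothing.
It also fails if it takes over 38 s, if anything falls off the work surface, if the arm or the gripper's body presses on something with over 40 N, if the wrist force passes 120 N, or if a joint passes its speed limit or range.

### The arm

A 6-joint arm with a two-finger parallel gripper is mounted at the origin on a cart in front of the work surface, level with it; the furniture and walls round the work are solid. World frame = base frame: x ahead of the robot, y to its left, z up, the work surface at z = 0. Lengths are in m, angles in rad, forces in N, time in s.
With the tool pointing down it reaches from about 0.4 to 0.825 m from the base axis. Payload 7 kg.
Tool frame: the origin (TCP) lies at the centre of the arm's flange, where the gripper is bolted on; the fingertips stand 178 mm ahead of it and the grasp point (between the pads) lies 159 mm ahead of it; x points along the fingers, y is the direction in which the jaws open and shut, and the axes are right-handed (so a half turn about x gives the same grasp; the last joint's range is limited). The gripper opens to 88 mm and grips with 3 to 60 N. Pads are 19 mm wide; open, the fingers measure 130 mm over their backs; the gripper's body (78 mm by 193 mm) begins 47 mm behind the grasp point.
Start: joints at [-1.015, 0.359, 0.012, 0, -1.224, -0.288], TCP at [0.179, -0.651, 0.405] pointing down, gripper open.
Joint ranges: [-3.07, 3.07], [-1.43, 2.12], [-1.02, 1.25], [-3.03, 1.67], [-3.05, -0], [-3.03, 3.03]. Speed limits (rad/s): [2.39, 2.39, 3.01, 3.14, 3.14, 3.14].

### API

Orientations are given as [roll, pitch, yaw] about the fixed x, y, z axes, in that order (R = Rz(yaw) Ry(pitch) Rx(roll)).
In Python, from station import status, viewer, arm gives the robot as it stands. The module is installed in compiled form; this text tells all that it offers.
- The arm moves only by the tool apply_moves, never from a script. Its argument "commands" is a list of rows, each an object of numbers: "dx", "dy", "dz": the shift along the world's x, y, z in mm; "spin": the turn about the world's z in degrees; "hand": the closure, from 0 (fully open) to 1 (shut). A call has exactly 5 rows; each row shifts and turns the commanded pose from where the row before left it; what a row does not reach is not made up. A row lasts 1/8 s, in which the tool goes at most 62.5 mm and 10.7 degrees, less where a joint would pass 70% of its speed; a pose out of reach is approached as far as the arm can. A call is refused whole if a number of a shift passes 62.5 or a number of a turn 10.7, either way. A call with a gripper value outside its range is refused whole. The fingers move at their own pace and stop on an object; "grip_force" is the grip in N (left out, the last holds). Time passes only in rows, so rows that do not move let the fingers close, or fill a call up. It gives the time, the measured TCP pose, the force and the opening at its end, in the units of the state.
- status.get_state(): the state, without advancing time (a new reading comes with each control period).
- viewer.grab_frame(name): name is "side" or "top"; returns the picture (384x512x3 uint8, red, green, blue); there is no depth.
- viewer.camera_info(name): a dict with "fx", "fy", "cx", "cy" (pixels), "D" ([k1, k2, p1, p2, k3] as OpenCV has them; the pictures are not rectified), "eye" and "attitude" of the camera in the world. Camera axes: x right, y up, looking along -z (the intrinsics and any distortion apply to the point x, -y, -z); pixel columns grow to the right and rows downward; lengths in m; the calibration is good to about 2 mm. A picture is of the moment at which its call begins. camera_info takes no time and is no camera call.
- arm.job_done(): hands the job in, once; it reports no verdict.
The state is a dict: "t": time; "q": joint angles; "qd": joint speeds; "joint_efforts": joint torques, N m; "eef_pos": TCP position; "ee_rot": TCP orientation; "force": force on the tool from outside, world axes, zero at the start; "moment": the same for the moment, N m; "width": finger opening in m.
Only numpy, scipy, OpenCV 4.12 (cv2) and the standard library are available. Lean on these libraries where they do the work, as an engineer would, in place of code of your own. Each camera call takes 0.05 s, during which the arm holds its last target.

## Working session

There is one attempt and no reset: what is moved stays moved. The work goes in short steps, Python scripts to look and compute and a tool call to move; the robot and the scene stay as the last step left them, time stands still between calls to the robot, and variables do not carry over. Pictures are saved under pics/ and viewed, and the job is handed in when it is done.

Besides the shell and the picture viewer there is one more tool, called after "Call:" in YAML: its name, and indented under it one key for each argument. apply_moves: Moves the arm, as the interface text tells. Its arguments: {"type":"object","properties":{"commands":{"type":"array","items":{"type":"object","properties":{"dx":{"type":"number"},"dy":{"type":"number"},"dz":{"type":"number"},"spin":{"type":"number"},"hand":{"type":"number"}}}},"grip_force":{"type":"number"}},"required":["commands"]}

```bash
mkdir -p pics; python3 - <<'E'
from station import status, viewer
import cv2
for n in("side","top"):
    cv2.imwrite(f"pics/{n}0.png",cv2.cvtColor(viewer.grab_frame(n),cv2.COLOR_RGB2BGR)); print(viewer.camera_info(n))
print(status.get_state())
E
```

```text
{'fx': 435.45729994582314, 'fy': 435.45729994582314, 'cx': 246.89962780802685, 'cy': 188.9169660555364, 'D': array([-0.06736539,  0.        ,  0.        ,  0.        ,  0.        ]), 'eye': array([0.23630184, 0.70054278, 0.55340135]), 'attitude': array([ 1.12286881, -0.02526956, -2.77736587])}
{'fx': 407.56517987718473, 'fy': 407.56517987718473, 'cx': 264.33186995829107, 'cy': 192.30864516037568, 'D': array([-0.14280346,  0.        ,  0.        ,  0.        ,  0.        ]), 'eye': array([ 0.4648365 , -0.15808816,  1.03881623]), 'attitude': array([ 0.09110306,  0.00203782, -1.60154922])}
{'t': 0.1, 'q': array([-1.01490034e+00,  3.59315681e-01,  1.11631275e-02, -3.03993759e-04,
       -1.22409323e+00, -2.88120996e-01]), 'qd': array([-1.51322013e-03, -2.49781927e-03,  2.11652216e-03,  5.41895706e-04,
        5.85511040e-05, -1.29969588e-03]), 'joint_efforts': array([-1.51791290e-03, -5.84163845e+01,  2.93752581e+01,  7.01562747e+00,
        1.00997166e-02, -4.79220512e-05]), 'eef_pos': array([ 0.17856332, -0.65077983,  0.40382223]), 'ee_rot': array([1.66426832, 1.56931896, 1.9319398 ]), 'force': array([ 0.00790165, -0.30892203, -0.27814518]), 'moment': array([-0.01664638,  0.00370515,  0.03510593]), 'width': 0.08771007012930301}
```

View pics/side0.png

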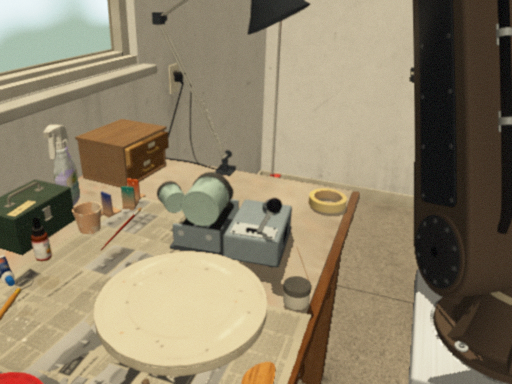

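View pics/top0.png

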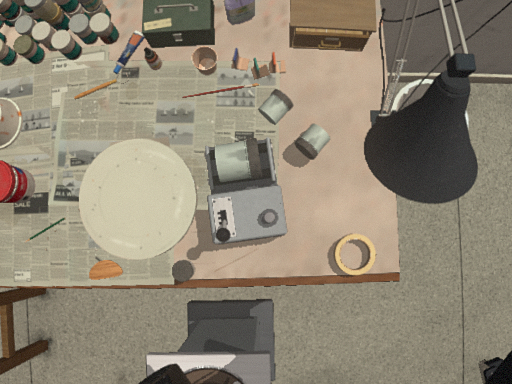

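The side view shows the mill near (235,230), with the knob at (274,205) and the pot at (296,290). In the top view the mill is near (245,215), the knob at about (223,235), the button at (270,216), the pot at (182,270) and the tape at (354,255). I'll enlarge both views.

```bash
python3 - <<'E'
import cv2
a=cv2.imread("pics/top0.png")[120:290,160:400];cv2.imwrite("pics/topz.png",cv2.resize(a,None,fx=3.3,fy=3.3,interpolation=cv2.INTER_CUBIC))
a=cv2.imread("pics/side0.png")[160:320,150:360];cv2.imwrite("pics/sidez.png",cv2.resize(a,None,fx=3.7,fy=3.7,interpolation=cv2.INTER_CUBIC))
E
```

```text
(no output)
```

View pics/topz.png

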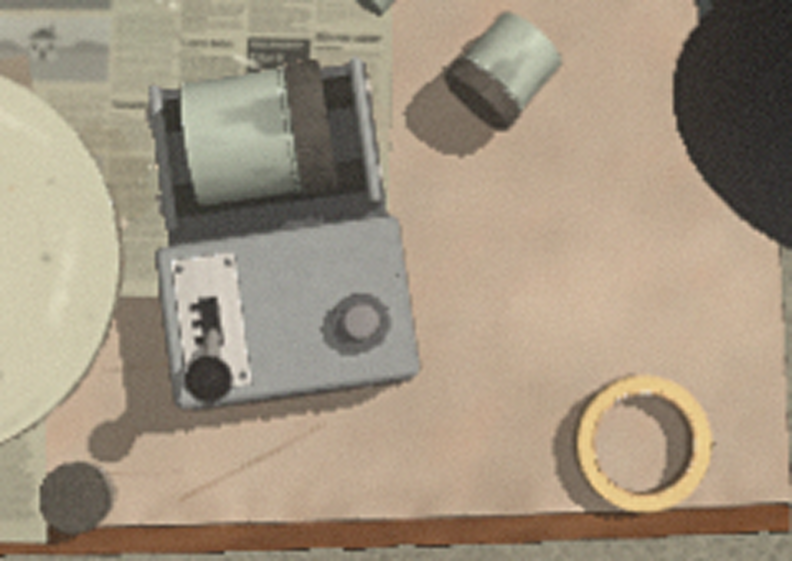

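View pics/sidez.png

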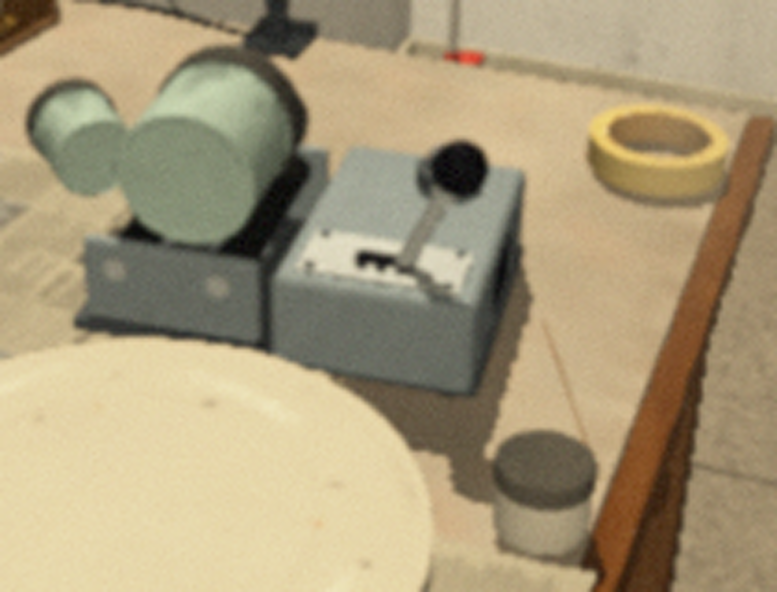

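```bash
cat > h.py <<'E'
from station import status, viewer
import cv2, numpy as np
from scipy.spatial.transform import Rotation as R
def ray(n,p):
    c=viewer.camera_info(n);K=np.array([[c['fx'],0,c['cx']],[0,c['fy'],c['cy']],[0,0,1]])
    u=cv2.undistortPoints(np.array([[p]],float),K,np.array(c['D']))[0,0]
    d=R.from_euler('xyz',c['attitude']).as_matrix()@np.array([u[0],-u[1],-1]);return np.array(c['eye']),d/np.linalg.norm(d)
def plane(n,p,z):
    e,d=ray(n,p);return e+d*(z-e[2])/d[2]
def tri(p,q):
    a,d=ray('top',p);b,f=ray('side',q)
    s=np.linalg.lstsq(np.c_[d,-f],b-a,rcond=None)[0];x,y=a+s[0]*d,b+s[1]*f
    return (x+y)/2,np.linalg.norm(x-y)
T=lambda x,y:(160+(x+.5)/3.3-.5,120+(y+.5)/3.3-.5)
S=lambda x,y:(150+(x+.5)/3.7-.5,160+(y+.5)/3.7-.5)
E
python3 - <<'E'
from h import *
np.set_printoptions(precision=4,suppress=True)
c=[plane('top',T(*p),.068) for p in((157,252),(402,217),(420,375),(182,408))]
for i in range(4):print(c[i],np.linalg.norm(c[i]-c[i-1]))
m=sum(c)/4;print('centre',m)
v=(c[0]-c[1]+c[3]-c[2]);yaw=np.arctan2(-v[0],v[1]);w=c[0]+c[1]-c[2]-c[3];print('yaw',yaw,np.arctan2(w[1],w[0]))
print('knob',tri(T(208,378),S(460,168)),plane('top',T(208,378),.136))
print('knob expected',m[:2]+R.from_euler('z',yaw).as_matrix()[:2,:2]@[-.041,.055])
b=plane('top',T(361,321),.078);print('button',b,'local',R.from_euler('z',-yaw).apply(b-m))
print('side box corners',plane('side',S(275,292),.068),plane('side',S(478,330),.068),plane('side',S(522,172),.068))
print('pot',plane('top',T(75,497),.043),'tape',plane('top',T(645,443),.025),'jar',plane('top',T(255,135),.15))
print('lamp',tri((435,200),(250,33)),tri((470,120),(305,5)))
print('smalljar',plane('top',T(490,100),.06))
E
```

```text
[ 0.5489 -0.0217  0.068 ] 0.11432915283542817
[ 0.5689 -0.2004  0.068 ] 0.17978333391006124
[ 0.4542 -0.2094  0.068 ] 0.1149962821061081
[ 0.4356 -0.0375  0.068 ] 0.17296783909972113
centre [ 0.5019 -0.1173  0.068 ]
yaw 0.10967958221687728 0.10847262283263563
knob (array([ 0.4571, -0.064 ,  0.1371]), np.float64(0.0003240316254642736)) [ 0.4572 -0.0639  0.136 ]
knob expected [ 0.4551 -0.0671]
button [ 0.4941 -0.1681  0.078 ] local [-0.0133 -0.0497  0.01  ]
side box corners [ 0.5436 -0.0062  0.068 ] [ 0.4269 -0.0142  0.068 ] [ 0.4549 -0.2017  0.068 ]
pot [0.3712 0.0468 0.043 ] tape [ 0.3967 -0.3799  0.025 ] jar [ 0.6183 -0.1004  0.15  ]
lamp (array([ 0.5644, -0.3858,  0.4455]), np.float64(0.14030896927142675)) (array([ 0.5616, -0.4527,  0.5112]), np.float64(0.0860325793652879))
smalljar [ 0.6548 -0.269   0.06  ]
```

```bash
python3 - <<'E'
from h import *
np.set_printoptions(precision=4,suppress=True)
s=status.get_state();M=R.from_euler('xyz',s['ee_rot']).as_matrix();print(M, np.degrees(np.arctan2(M[1,1],M[0,1])))
E
```

```text
[[-0.0005 -0.2645  0.9644]
 [ 0.0014  0.9644  0.2645]
 [-1.      0.0015 -0.0001]] 105.33644051903121
```

Call:
apply_moves:
  commands:
    - {"dx":15,"dy":39,"dz":0,"spin":-3,"hand":1}
    - {"dx":15,"dy":39,"dz":0,"spin":-3,"hand":1}
    - {"dx":15,"dy":39,"dz":0,"spin":-3,"hand":1}
    - {"dx":15,"dy":39,"dz":0,"spin":0,"hand":1}
    - {"dx":15,"dy":39,"dz":0,"spin":0,"hand":1}
  grip_force: 20

```text
t: 0.72
eef_pos: [0.2538, -0.4546, 0.4043]
ee_rot: [2.09, 1.57, 2.201]
force: [0.3, 0.2, -0.3]
width: 0.0432
```

Call:
apply_moves:
  commands:
    - {"dx":16,"dy":39,"dz":0,"spin":0,"hand":1}
    - {"dx":16,"dy":39,"dz":0,"spin":0,"hand":1}
    - {"dx":16,"dy":39,"dz":0,"spin":0,"hand":1}
    - {"dx":16,"dy":39,"dz":0,"spin":0,"hand":1}
    - {"dx":16,"dy":39,"dz":0,"spin":0,"hand":1}

```text
t: 1.35
eef_pos: [0.3337, -0.2596, 0.4046]
ee_rot: [1.454, 1.571, 1.565]
force: [0.2, 0.1, 0.1]
width: 0.0004
```

Call:
apply_moves:
  commands:
    - {"dx":16,"dy":39,"dz":0,"spin":0,"hand":1}
    - {"dx":16,"dy":39,"dz":0,"spin":0,"hand":1}
    - {"dx":16,"dy":39,"dz":0,"spin":0,"hand":1}
    - {"dx":16,"dy":39,"dz":0,"spin":0,"hand":1}
    - {"dx":16,"dy":39,"dz":0,"spin":0,"hand":1}

```text
t: 1.98
eef_pos: [0.4137, -0.0645, 0.4046]
ee_rot: [0.908, 1.571, 1.019]
force: [0.9, -0.1, -0.0]
width: 0.0005
```

```bash
python3 - <<'E'
from h import *
np.set_printoptions(precision=4,suppress=True)
s=status.get_state();M=R.from_euler('xyz',s['ee_rot']).as_matrix();print(s['t'],s['eef_pos'],s['force'],s['width'],s['q'],np.degrees(np.arctan2(M[1,1],M[0,1])))
for n in("side","top"):
    cv2.imwrite(f"pics/{n}1.png",cv2.cvtColor(viewer.grab_frame(n),cv2.COLOR_RGB2BGR))
E
```

```text
1.975 [ 0.4137 -0.0645  0.4046] [ 0.9385 -0.1124 -0.0284] 0.0004797239671645944 [ 0.321  -0.0815 -0.5128 -0.0001 -1.1394 -1.7808] 96.35751379880111
```

View pics/side1.png

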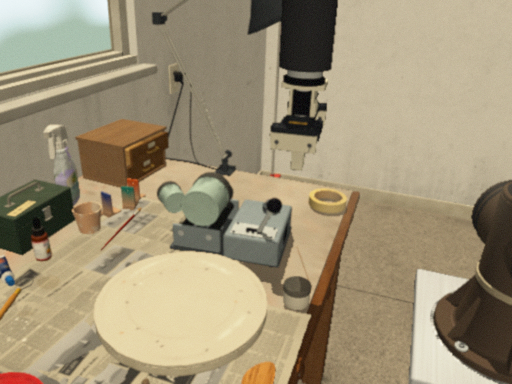

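The fingertips, at (298,165), are above and in front of the knob at (274,205), and the view is clear. Next I lower them.

Call:
apply_moves:
  commands:
    - {"dx":0,"dy":-4,"dz":-30,"spin":0,"hand":1}
    - {"dx":0,"dy":0,"dz":-30,"spin":0,"hand":1}
    - {"dx":0,"dy":0,"dz":-25,"spin":0,"hand":1}
    - {"dx":0,"dy":0,"dz":-16,"spin":0,"hand":1}
    - {"dx":0,"dy":0,"dz":0,"spin":0,"hand":1}

```text
t: 2.7
eef_pos: [0.4129, -0.0703, 0.3026]
ee_rot: [-3.017, 1.568, -2.907]
force: [0.0, 0.9, -0.0]
width: 0.0004
```

```bash
python3 - <<'E'
from h import *
f=[viewer.grab_frame("side")[130:290,180:390],viewer.grab_frame("top")[160:290,160:330]]
cv2.imwrite("pics/s2.png",cv2.resize(f[0][:,:,::-1],None,fx=3.5,fy=3.5));cv2.imwrite("pics/t2.png",cv2.resize(f[1][:,:,::-1],None,fx=4,fy=4))
E
```

```text
(no output)
```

View pics/s2.png

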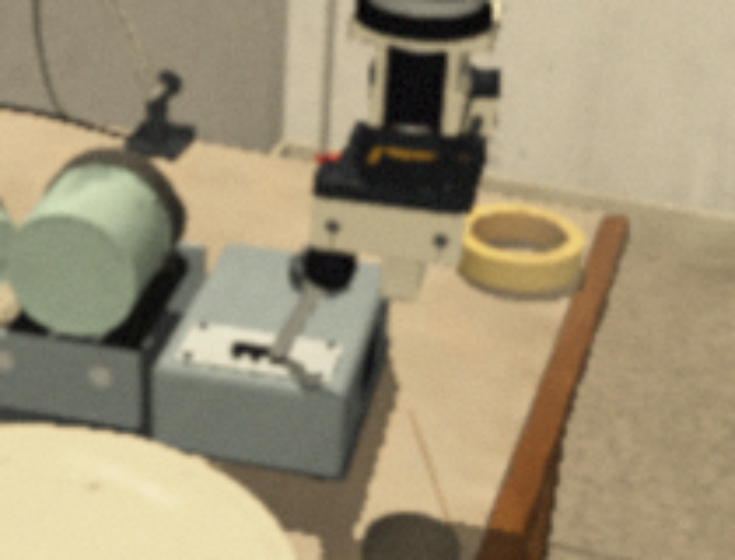

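```bash
cat >> h.py <<'E'
def proj(n,P):
    c=viewer.camera_info(n);K=np.array([[c['fx'],0,c['cx']],[0,c['fy'],c['cy']],[0,0,1]])
    p=R.from_euler('xyz',c['attitude']).as_matrix().T@(np.array(P)-c['eye']);p=p*[1,-1,-1]
    return cv2.projectPoints(p[None],np.zeros(3),np.zeros(3),K,np.array(c['D']))[0][0,0]
E
python3 - <<'E'
from h import *
s=status.get_state();p=s['eef_pos'];print(p,s['q'])
for z in(.178,.159,.145,.112):
  for y in (0,.021,.096):
    print(z,y,[((proj('side',p+[dx-.109*y,y,-z])-[180,130])*3.5).round() for dx in(-.039,-.01,.01,.039)])
E
```

```text
[ 0.41368975 -0.07010764  0.3040724 ] [ 3.06977661e-01  2.74159474e-02 -6.65661296e-01  2.50594957e-04
 -8.77702849e-01 -1.76725403e+00]
0.178 0 [array([466., 302.]), array([418., 292.]), array([385., 285.]), array([338., 276.])]
0.178 0.021 [array([462., 319.]), array([412., 309.]), array([379., 302.]), array([331., 292.])]
0.178 0.096 [array([444., 388.]), array([391., 376.]), array([355., 368.]), array([303., 357.])]
0.159 0 [array([469., 273.]), array([420., 263.]), array([387., 257.]), array([340., 248.])]
0.159 0.021 [array([465., 290.]), array([415., 280.]), array([381., 273.]), array([332., 264.])]
0.159 0.096 [array([447., 357.]), array([393., 345.]), array([357., 338.]), array([305., 327.])]
0.145 0 [array([472., 251.]), array([422., 242.]), array([389., 235.]), array([341., 226.])]
0.145 0.021 [array([467., 267.]), array([417., 258.]), array([383., 251.]), array([334., 242.])]
0.145 0.096 [array([450., 333.]), array([395., 322.]), array([358., 315.]), array([306., 304.])]
0.112 0 [array([477., 198.]), array([427., 190.]), array([393., 183.]), array([344., 175.])]
0.112 0.021 [array([473., 214.]), array([421., 205.]), array([387., 199.]), array([337., 190.])]
0.112 0.096 [array([456., 277.]), array([400., 266.]), array([362., 259.]), array([309., 248.])]
```

View pics/t2.png

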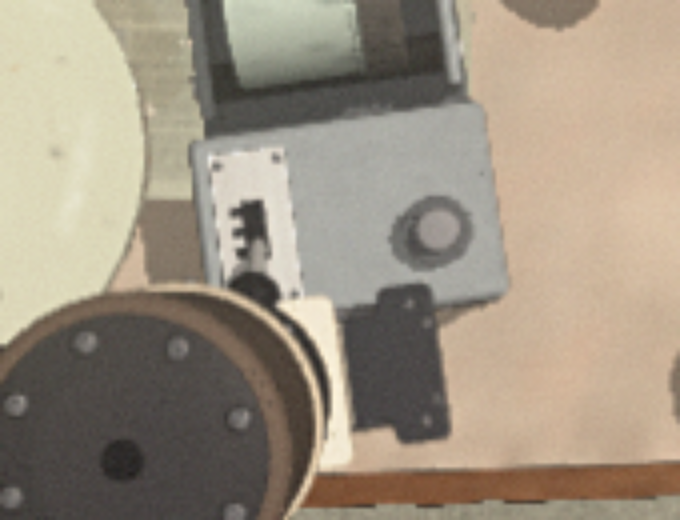

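Projection confirms the geometry: body underside at z≈0.19, fingertips at z≈0.125, finger about 17 mm short of the knob. Now I push along the mill's x axis.

Call:
apply_moves:
  commands:
    - {"dx":10,"dy":1.1,"hand":1}
    - {"dx":10,"dy":1.1,"hand":1}
    - {"dx":10,"dy":1.1,"hand":1}
    - {"dx":10,"dy":1.1,"hand":1}
    - {"dx":10,"dy":1.1,"hand":1}

```text
invalid input at $.commands[0]: expected keys dx, dy, dz, spin, hand
```

Call:
apply_moves:
  commands:
    - {"dx":8,"dy":0.9,"hand":1}
    - {"dx":8,"dy":0.9,"hand":1}
    - {"dx":8,"dy":0.9,"hand":1}
    - {"dx":8,"dy":0.9,"hand":1}
    - {"dx":3,"dy":0.3,"hand":1}

```text
invalid input at $.commands[0]: expected keys dx, dy, dz, spin, hand
```

```bash
python3 - <<'E'
from h import *
print(status.get_state()['force'],status.get_state()['eef_pos'])
f=[viewer.grab_frame("side")[130:290,180:390],viewer.grab_frame("top")[120:290,160:330]]
cv2.imwrite("pics/s3.png",cv2.resize(f[0][:,:,::-1],None,fx=3.5,fy=3.5));cv2.imwrite("pics/t3.png",cv2.resize(f[1][:,:,::-1],None,fx=3.5,fy=3.5))
E
```

```text
[-0.50205315  0.5122854   0.16639676] [ 0.41368975 -0.07010764  0.3040724 ]
```

View pics/s3.png

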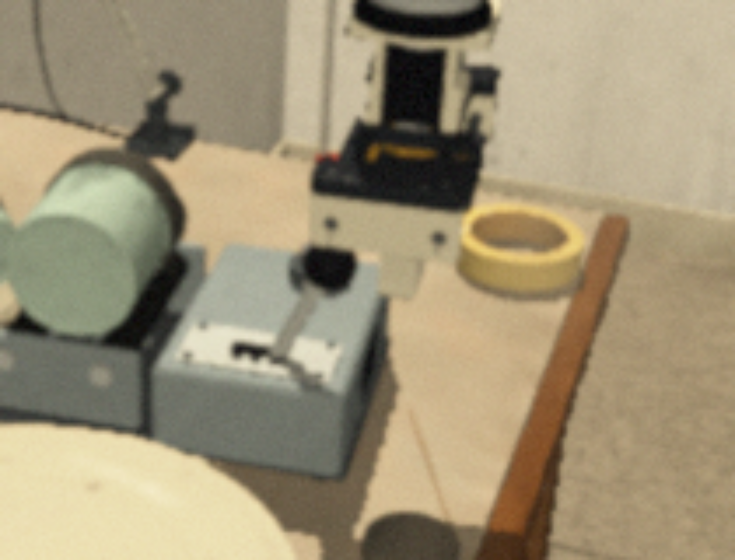

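Both calls were refused because some keys were missing, so nothing moved and the lever is still in neutral. I'll resend with all the keys.

Call:
apply_moves:
  commands:
    - {"dx":10,"dy":1,"dz":0,"spin":0,"hand":1}
    - {"dx":10,"dy":1,"dz":0,"spin":0,"hand":1}
    - {"dx":10,"dy":1,"dz":0,"spin":0,"hand":1}
    - {"dx":10,"dy":1,"dz":0,"spin":0,"hand":1}
    - {"dx":10,"dy":1,"dz":0,"spin":0,"hand":1}

```text
t: 3.52
eef_pos: [0.4647, -0.0648, 0.3038]
ee_rot: [-0.054, 1.57, 0.056]
force: [-1.0, 0.4, -0.4]
width: 0.0
```

Call:
apply_moves:
  commands:
    - {"dx":8,"dy":1,"dz":0,"spin":0,"hand":1}
    - {"dx":8,"dy":1,"dz":0,"spin":0,"hand":1}
    - {"dx":8,"dy":1,"dz":0,"spin":0,"hand":1}
    - {"dx":8,"dy":1,"dz":0,"spin":0,"hand":1}
    - {"dx":3,"dy":0,"dz":0,"spin":0,"hand":1}

```text
t: 4.15
eef_pos: [0.4996, -0.0607, 0.3038]
ee_rot: [-0.029, 1.57, 0.082]
force: [-0.8, 1.0, 0.1]
width: 0.0006
```

```bash
python3 - <<'E'
from h import *
print(status.get_state()['force'],status.get_state()['eef_pos'])
f=[viewer.grab_frame("side")[130:290,180:390],viewer.grab_frame("top")[120:290,160:330]]
cv2.imwrite("pics/s4.png",cv2.resize(f[0][:,:,::-1],None,fx=3.5,fy=3.5));cv2.imwrite("pics/t4.png",cv2.resize(f[1][:,:,::-1],None,fx=3.5,fy=3.5))
E
```

```text
[-0.82292055  0.97556724  0.10515958] [ 0.49960727 -0.06073096  0.30375554]
```

View pics/s4.png

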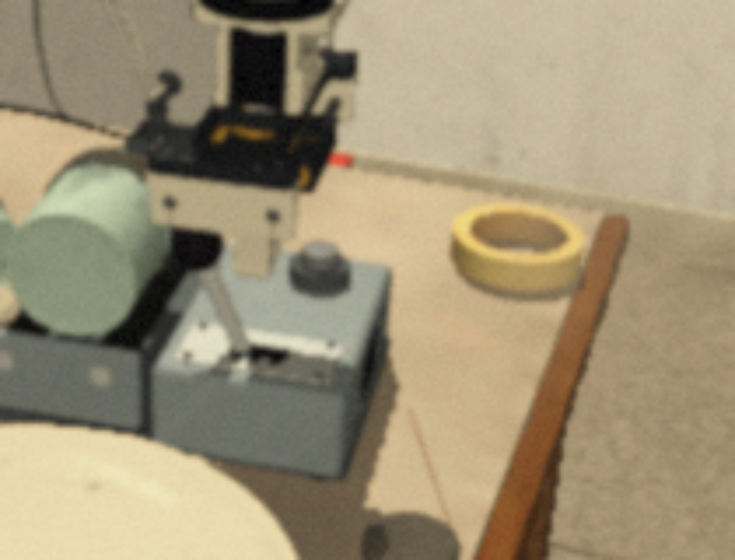

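```bash
python3 - <<'E'
from h import *
np.set_printoptions(precision=4,suppress=True)
m=np.array([.504,-.1155,0]);Rz=R.from_euler('z',.109)
for a in(.42,.63,.74,.84):
    t=a-.42;P=m+Rz.apply([.1*np.sin(t),.055,.045+.1*np.cos(t)]);print(a,P,(proj('side',P)-[180,130])*3.5)
C=lambda x,y:(180+(x+.5)/3.5-.5,130+(y+.5)/3.5-.5)
print(tri(T(361,321),C(322,250)))
f=cv2.imread('pics/s4.png')[180:340,130:400];cv2.imwrite('pics/s4z.png',cv2.resize(f,None,fx=2.9,fy=2.9))
E
```

```text
0.42 [ 0.498  -0.0608  0.145 ] [261.7555 240.168 ]
0.63 [ 0.5187 -0.0586  0.1428] [227.6461 238.6896]
0.74 [ 0.5293 -0.0574  0.1399] [210.3873 240.5701]
0.84 [ 0.5386 -0.0564  0.1363] [195.3149 243.8197]
(array([ 0.4934, -0.1681,  0.0896]), np.float64(0.0006214002085366852))
```

View pics/s4z.png

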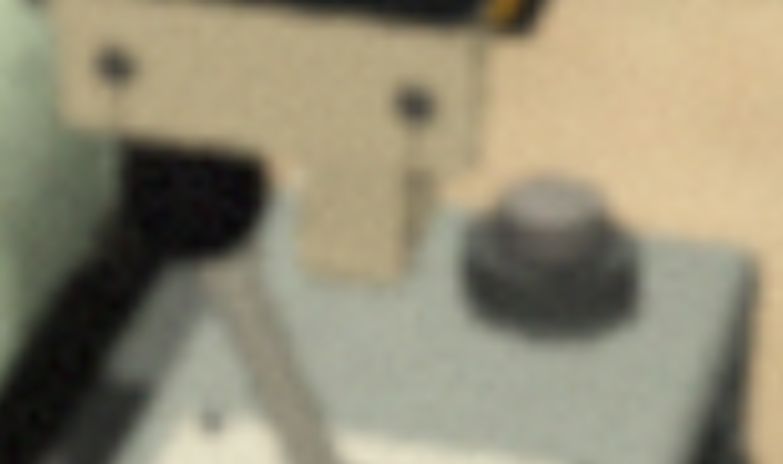

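View pics/t4.png

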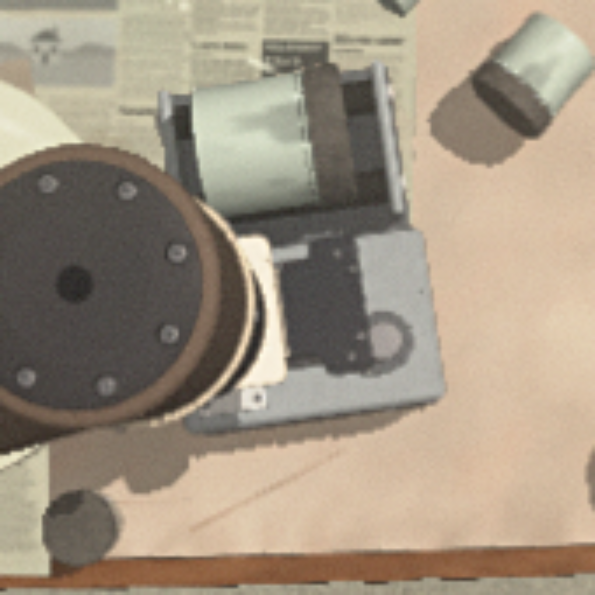

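The lever knob is at crop pixel (193,247). The second-stop prediction is (195,244) and first gear would be (262,240), so it jumped to the second stop. The button top triangulates to (0.4934, -0.1681, 0.0896) and stands proud of its collar. I'll back off, lift, and move over the button with a 16° turn so the gripper body stays clear of the knob.

Call:
apply_moves:
  commands:
    - {"dx":-10,"dy":-1,"dz":0,"spin":0,"hand":1}
    - {"dx":-10,"dy":-1,"dz":10,"spin":0,"hand":1}
    - {"dx":0,"dy":0,"dz":30,"spin":0,"hand":1}
    - {"dx":0,"dy":-10,"dz":20,"spin":0,"hand":1}
    - {"dx":0,"dy":-30,"dz":0,"spin":8,"hand":1}

```text
t: 4.88
eef_pos: [0.4783, -0.1027, 0.3666]
ee_rot: [-0.143, 1.566, 0.112]
force: [0.9, -0.1, 0.3]
width: 0.0002
```

Call:
apply_moves:
  commands:
    - {"dx":4,"dy":-30,"dz":0,"spin":8,"hand":1}
    - {"dx":4,"dy":-30,"dz":0,"spin":0,"hand":1}
    - {"dx":3,"dy":-6,"dz":0,"spin":0,"hand":1}
    - {"dx":0,"dy":0,"dz":0,"spin":0,"hand":1}
    - {"dx":0,"dy":0,"dz":0,"spin":0,"hand":1}

```text
t: 5.5
eef_pos: [0.4893, -0.1683, 0.3639]
ee_rot: [0.247, 1.57, 0.638]
force: [0.5, -0.1, -0.3]
width: 0.0002
```

Call:
apply_moves:
  commands:
    - {"dx":4,"dy":0,"dz":-25,"spin":0,"hand":1}
    - {"dx":0,"dy":0,"dz":-25,"spin":0,"hand":1}
    - {"dx":0,"dy":0,"dz":-20,"spin":0,"hand":1}
    - {"dx":0,"dy":0,"dz":-14,"spin":0,"hand":1}
    - {"dx":0,"dy":0,"dz":0,"spin":0,"hand":1}

```text
t: 6.12
eef_pos: [0.4934, -0.1685, 0.279]
ee_rot: [2.784, 1.569, -3.108]
force: [-0.1, -0.0, 0.8]
width: 0.0004
```

```bash
python3 - <<'E'
from h import *
np.set_printoptions(precision=4,suppress=True)
s=status.get_state();print(s['force'],s['eef_pos'])
f=[viewer.grab_frame("side")[130:290,180:390],viewer.grab_frame("top")[120:290,160:330]]
cv2.imwrite("pics/s5.png",cv2.resize(f[0][:,:,::-1],None,fx=3.5,fy=3.5));cv2.imwrite("pics/t5.png",cv2.resize(f[1][:,:,::-1],None,fx=3.5,fy=3.5))
E
```

```text
[-0.0581 -0.039   0.8011] [ 0.4934 -0.1685  0.279 ]
```

View pics/s5.png

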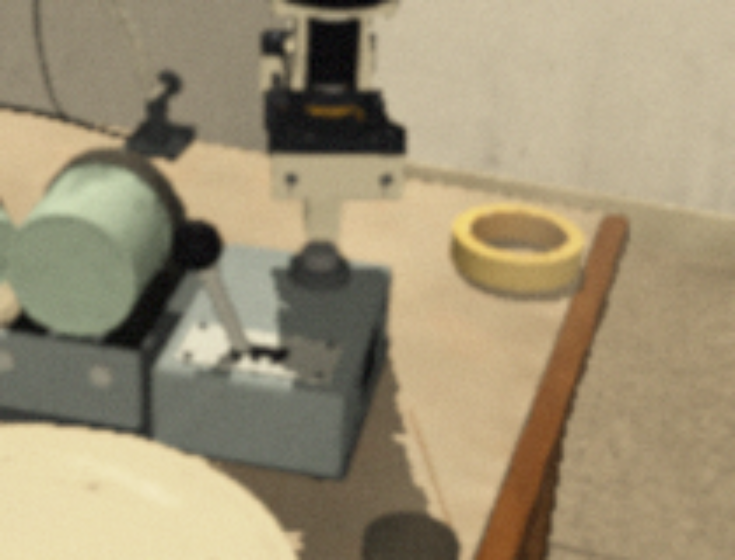

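The lever holds at second, with the knob at (197,244), and the fingertips are just above the button at (320,250). Now I press slowly.

Call:
apply_moves:
  commands:
    - {"dx":0,"dy":0,"dz":-4,"spin":0,"hand":1}
    - {"dx":0,"dy":0,"dz":-4,"spin":0,"hand":1}
    - {"dx":0,"dy":0,"dz":-4,"spin":0,"hand":1}
    - {"dx":0,"dy":0,"dz":-2,"spin":0,"hand":1}
    - {"dx":0,"dy":0,"dz":0,"spin":0,"hand":1}

```text
t: 6.85
eef_pos: [0.4937, -0.1689, 0.2657]
ee_rot: [-1.033, 1.571, -0.643]
force: [-1.2, 1.2, 2.4]
width: 0.0003
```

Call:
apply_moves:
  commands:
    - {"dx":0,"dy":0,"dz":-1,"spin":0,"hand":1}
    - {"dx":0,"dy":0,"dz":-1,"spin":0,"hand":1}
    - {"dx":0,"dy":0,"dz":-1,"spin":0,"hand":1}
    - {"dx":0,"dy":0,"dz":0,"spin":0,"hand":1}
    - {"dx":0,"dy":0,"dz":0,"spin":0,"hand":1}

```text
t: 7.48
eef_pos: [0.4937, -0.1689, 0.2628]
ee_rot: [-0.642, 1.571, -0.252]
force: [-0.4, 0.5, 5.5]
width: 0.0006
```

Call:
apply_moves:
  commands:
    - {"dx":0,"dy":0,"dz":-1,"spin":0,"hand":1}
    - {"dx":0,"dy":0,"dz":-1,"spin":0,"hand":1}
    - {"dx":0,"dy":0,"dz":0,"spin":0,"hand":1}
    - {"dx":0,"dy":0,"dz":0,"spin":0,"hand":1}
    - {"dx":0,"dy":0,"dz":0,"spin":0,"hand":1}

```text
t: 8.1
eef_pos: [0.4937, -0.1689, 0.2621]
ee_rot: [-0.781, 1.57, -0.39]
force: [-5.2, 3.4, 18.7]
width: 0.0006
```

```bash
python3 - <<'E'
from h import *
np.set_printoptions(precision=4,suppress=True)
s=status.get_state();print(s['t'],s['force'],s['moment'],s['eef_pos'])
f=viewer.grab_frame("side")
cv2.imwrite("pics/s6.png",cv2.resize(f[175:225,245:300,::-1],None,fx=11,fy=11,interpolation=cv2.INTER_CUBIC))
g=cv2.imread("pics/side0.png")
b=np.array([.4945,-.1688,0])
for z in(.068,.075,.080,.082,.084,.0896): print(z,(proj('side',b+[0,0,z])-[245,175])*11)
s4=cv2.imread("pics/s4.png")
E
```

```text
8.1 [-5.2152  3.3723 18.6958] [ 1.1641  2.0351 -0.0049] [ 0.4937 -0.1689  0.2621]
0.068 [282.8908 373.7777]
0.075 [284.5035 344.9133]
0.08 [285.6606 324.1892]
0.082 [286.1246 315.8746]
0.084 [286.5893 307.5457]
0.0896 [287.8941 284.1483]
```

View pics/s6.png

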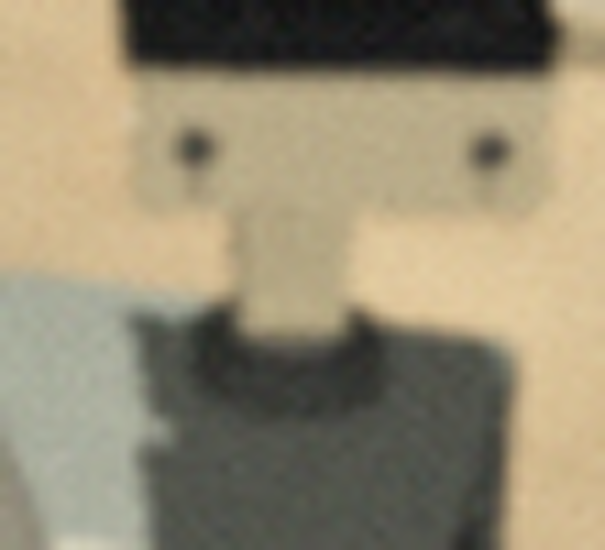

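```bash
python3 - <<'E'
import cv2,numpy as np
f=cv2.imread("pics/s4.png")
r=cv2.resize(f,None,fx=1/3.5,fy=1/3.5,interpolation=cv2.INTER_AREA)  # crop origin 180,130
a=r[45:95,65:120].astype(float);a=np.clip((a-40)*2.0,0,255).astype(np.uint8)
b=cv2.imread("pics/s6.png").astype(float);b=np.clip((b-40)*2.0,0,255).astype(np.uint8)
A=cv2.resize(a,None,fx=11,fy=11,interpolation=cv2.INTER_CUBIC)
h=min(A.shape[0],b.shape[0]);cv2.imwrite("pics/cmp.png",cv2.resize(np.hstack([A[:h],b[:h]])[150:480],None,fx=.66,fy=.66))
E
```

```text
(no output)
```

View pics/cmp.png

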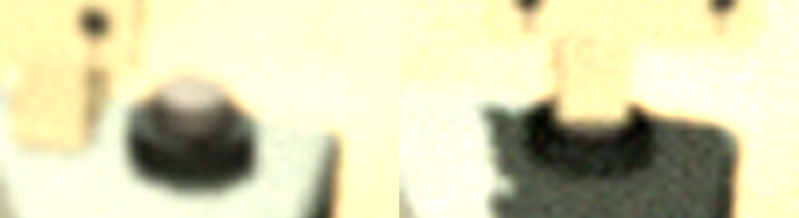

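It hits a hard stop with the tip at z≈0.0841. The picture doesn't tell me whether that is the button bottoming out or the fingers resting on the collar. I'll release in small steps and read the spring force against height to get the actual travel.

Call:
apply_moves:
  commands:
    - {"dx":0,"dy":0,"dz":2,"spin":0,"hand":1}
    - {"dx":0,"dy":0,"dz":0,"spin":0,"hand":1}
    - {"dx":0,"dy":0,"dz":0,"spin":0,"hand":1}
    - {"dx":0,"dy":0,"dz":0,"spin":0,"hand":1}
    - {"dx":0,"dy":0,"dz":0,"spin":0,"hand":1}

```text
t: 8.78
eef_pos: [0.4937, -0.1689, 0.2626]
ee_rot: [-0.652, 1.571, -0.262]
force: [0.0, 0.1, 5.3]
width: 0.0004
```

```bash
cat > rd.py <<'E'
from h import *
np.set_printoptions(precision=4,suppress=True)
v=[]
for i in range(8):
    viewer.grab_frame("side");s=status.get_state();v.append(np.r_[s['eef_pos'][2]-.178,s['force'][2],s['moment'][:2]])
print(s['t'],np.mean(v,0),np.std(v,0))
E
python3 rd.py
```

```text
9.175 [ 0.0847  4.7565 -0.019  -0.0272] [0.     0.4439 0.0216 0.0388]
```

Call:
apply_moves:
  commands:
    - {"dx":0,"dy":0,"dz":2,"spin":0,"hand":1}
    - {"dx":0,"dy":0,"dz":0,"spin":0,"hand":1}
    - {"dx":0,"dy":0,"dz":0,"spin":0,"hand":1}
    - {"dx":0,"dy":0,"dz":0,"spin":0,"hand":1}
    - {"dx":0,"dy":0,"dz":0,"spin":0,"hand":1}

```text
t: 9.8
eef_pos: [0.4936, -0.1689, 0.2647]
ee_rot: [-0.61, 1.571, -0.22]
force: [0.0, -1.3, 2.7]
width: 0.0006
```

```bash
python3 rd.py
```

```text
10.2 [ 0.0867  3.5568 -0.2095 -0.4033] [0.     0.3881 0.0284 0.0334]
```

Call:
apply_moves:
  commands:
    - {"dx":0,"dy":0,"dz":3,"spin":0,"hand":1}
    - {"dx":0,"dy":0,"dz":0,"spin":0,"hand":1}
    - {"dx":0,"dy":0,"dz":0,"spin":0,"hand":1}
    - {"dx":0,"dy":0,"dz":0,"spin":0,"hand":1}
    - {"dx":0,"dy":0,"dz":0,"spin":0,"hand":1}

```text
t: 10.82
eef_pos: [0.4936, -0.1689, 0.2676]
ee_rot: [2.459, 1.571, 2.849]
force: [2.4, 0.4, 2.0]
width: 0.0002
```

```bash
python3 rd.py
```

```text
11.225 [ 0.0896  2.4385 -0.1534 -0.6148] [0.     0.2697 0.0256 0.0273]
```

Call:
apply_moves:
  commands:
    - {"dx":0,"dy":0,"dz":1,"spin":0,"hand":1}
    - {"dx":0,"dy":0,"dz":0,"spin":0,"hand":1}
    - {"dx":0,"dy":0,"dz":0,"spin":0,"hand":1}
    - {"dx":0,"dy":0,"dz":0,"spin":0,"hand":1}
    - {"dx":0,"dy":0,"dz":0,"spin":0,"hand":1}

```text
t: 11.85
eef_pos: [0.4935, -0.1689, 0.2686]
ee_rot: [2.404, 1.571, 2.794]
force: [2.0, -0.2, 1.4]
width: 0.0002
```

```bash
python3 rd.py
```

```text
12.25 [ 0.0906  1.7843  0.1203 -0.2943] [0.     0.5934 0.0343 0.0443]
```

Call:
apply_moves:
  commands:
    - {"dx":0,"dy":0,"dz":1,"spin":0,"hand":1}
    - {"dx":0,"dy":0,"dz":0,"spin":0,"hand":1}
    - {"dx":0,"dy":0,"dz":0,"spin":0,"hand":1}
    - {"dx":0,"dy":0,"dz":0,"spin":0,"hand":1}
    - {"dx":0,"dy":0,"dz":0,"spin":0,"hand":1}

```text
t: 12.88
eef_pos: [0.4935, -0.1689, 0.2696]
ee_rot: [2.663, 1.571, 3.053]
force: [0.3, 0.2, 0.4]
width: 0.0003
```

```bash
python3 rd.py
```

```text
13.275 [0.0916 0.1579 0.0187 0.0086] [0.     0.5317 0.0312 0.023 ]
```

The spring held contact up to z = 0.0906 and was free at 0.0916. Against the hard stop at 0.0841, that gives about 7 mm of travel and about 5 N at the bottom, so the button went fully down and sprang back. I'll retreat.

Call:
apply_moves:
  commands:
    - {"dx":0,"dy":0,"dz":20,"spin":0,"hand":1}
    - {"dx":0,"dy":0,"dz":40,"spin":0,"hand":1}
    - {"dx":0,"dy":0,"dz":40,"spin":0,"hand":1}
    - {"dx":-15,"dy":-40,"dz":20,"spin":0,"hand":1}
    - {"dx":-15,"dy":-40,"dz":0,"spin":0,"hand":1}

```text
t: 13.9
eef_pos: [0.4637, -0.2496, 0.3919]
ee_rot: [-0.607, 1.567, -0.216]
force: [0.9, 1.2, -0.8]
width: -0.0
```

Call:
apply_moves:
  commands:
    - {"dx":-20,"dy":-45,"dz":0,"spin":0,"hand":1}
    - {"dx":-20,"dy":-45,"dz":0,"spin":0,"hand":1}
    - {"dx":-20,"dy":-45,"dz":0,"spin":0,"hand":1}
    - {"dx":0,"dy":0,"dz":0,"spin":0,"hand":1}
    - {"dx":0,"dy":0,"dz":0,"spin":0,"hand":1}

```text
t: 14.52
eef_pos: [0.4034, -0.384, 0.3895]
ee_rot: [1.773, 1.57, 2.162]
force: [0.1, -0.0, 0.6]
width: 0.0006
```

```bash
python3 - <<'E'
from h import *
s=status.get_state();print(s['t'],s['eef_pos'],s['force'])
f=[viewer.grab_frame("side")[130:320,150:390],viewer.grab_frame("top")[120:290,160:400]]
cv2.imwrite("pics/s7.png",cv2.resize(f[0][:,:,::-1],None,fx=3,fy=3));cv2.imwrite("pics/t7.png",cv2.resize(f[1][:,:,::-1],None,fx=3.3,fy=3.3,interpolation=cv2.INTER_CUBIC))
E
```

```text
14.525 [ 0.40339726 -0.38396558  0.38948712] [ 0.10443669 -0.03224028  0.55147313]
```

View pics/s7.png

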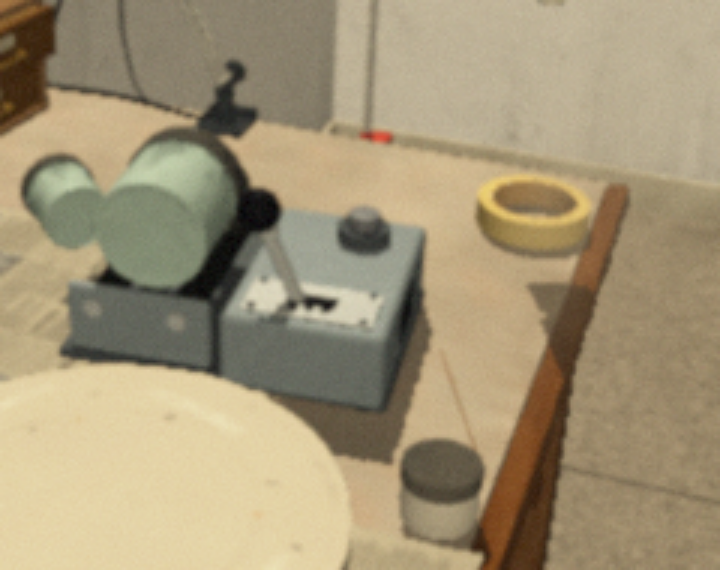

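View pics/t7.png

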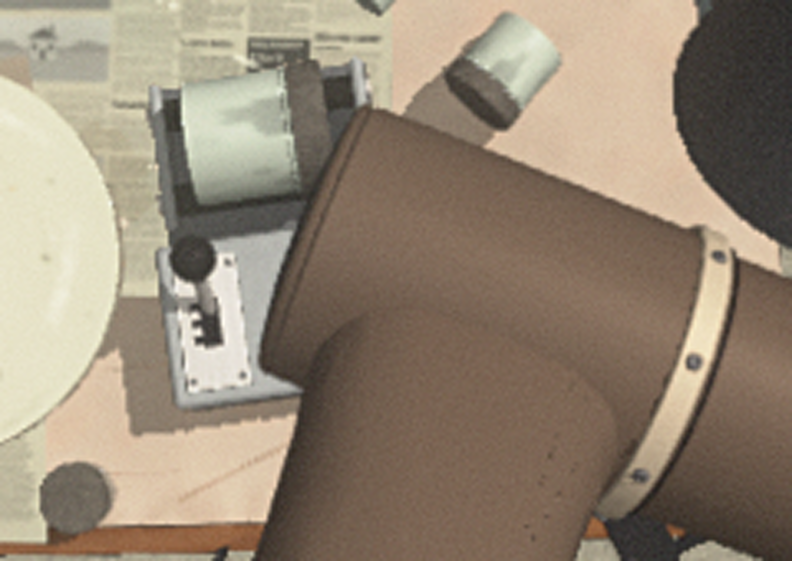

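The final views show the lever leaning to +x at the second stop (knob at (260,210) in the side crop, (193,258) in the top crop). The button is up at (364,215), and the jar, pot and tape are where they were. The arm is touching nothing.

```bash
python3 -c "
from station import arm
print(arm.job_done())"
```

```text
the job is handed in; nothing more can be done
None
```

I pushed the lever with closed fingertips past first gear to the second stop, then pressed the start button all the way down and let it spring back. I handed the job in at about 14.6 s of the 38 s allowed; it reports no verdict.

- **Lever:** in the side view the knob sat within about 4 px of the predicted second-stop position on the enlarged crop (first gear would be about 65 px away). It was still leaning to +x in the last pictures. I judged this from the images and did not push on against the stop to feel it.
- **Button:** it hit a hard stop at 18.7 N. During the slow release, contact ended 6.5 to 7.5 mm above that stop, with about 5 N of spring force near the bottom, which matches the 7 mm travel given. One picture left it unclear whether the fingers might be resting on the collar; the force and travel readings settled that.
- **Surroundings:** in the last pictures the jar and the pot lay where they were at the start. The tape also looked unmoved, though only in the side view, because the arm hid it from the top camera. The arm was clear of everything.
- **Refused calls:** two early move calls were refused for missing keys. Nothing moved, and I sent them again.

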